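# Release the latched channel key

### The job

One of the four identical keys on the white pump controller was left latched down. Tap all four lightly with a fingertip, one after the other from the leftmost to the rightmost as seen from the robot, to feel which one it is, without pushing any of them down; then press the latched one home and let go, so that all four stand up. Do not pick up or shift anything standing around.

Things in the scene. Friction and masses are not known exactly. Their poses are not given: they have to be found in the camera images.
- controller: White four-channel pump controller, fixed box 150 (x) x 260 (y) x 50 mm high; origin at the centre of its underside, on the work surface; its front (-x) faces the robot. On top are four identical square white keys, 24 x 24 mm, in a row on a black strip along its y: all at x = -35 mm, at y = +75 (key1, leftmost seen from the robot), +25 (key2), -25 (key3), -75 mm (key4).
- key1_top (a point): centre of the top face of key 1 of the row, counted from the left as seen from the robot (+y end of the controller); moves with the key. Height above the work surface: 64 mm when up, 60 mm when latched, 55 mm when pressed home
- key2_top (a point): centre of the top face of key 2 of the row, counted from the left as seen from the robot (+y end of the controller); moves with the key. Height above the work surface: 64 mm when up, 60 mm when latched, 55 mm when pressed home
- key3_top (a point): centre of the top face of key 3 of the row, counted from the left as seen from the robot (+y end of the controller); moves with the key. Height above the work surface: 64 mm when up, 60 mm when latched, 55 mm when pressed home
- key4_top (a point): centre of the top face of key 4 of the row, counted from the left as seen from the robot (+y end of the controller); moves with the key. Height above the work surface: 64 mm when up, 60 mm when latched, 55 mm when pressed home
- key1 (a joint): how far key 1 is pressed, m: 0 up, 0.004 latched, 0.009 home. An up key yields softly (from 1 N, then 0.7 N per mm). The latched one, which may be any of the four, stands 4 mm lower and stays firm in a light tap (yields from 3.8 N); pushed past 0.0065 (about 6 N) it unlatches and springs up as the finger lifts. An up key must not go past 0.006.
- key2 (a joint): how far key 2 is pressed, m: 0 up, 0.004 latched, 0.009 home. An up key yields softly (from 1 N, then 0.7 N per mm). The latched one, which may be any of the four, stands 4 mm lower and stays firm in a light tap (yields from 3.8 N); pushed past 0.0065 (about 6 N) it unlatches and springs up as the finger lifts. An up key must not go past 0.006.
- key3 (a joint): how far key 3 is pressed, m: 0 up, 0.004 latched, 0.009 home. An up key yields softly (from 1 N, then 0.7 N per mm). The latched one, which may be any of the four, stands 4 mm lower and stays firm in a light tap (yields from 3.8 N); pushed past 0.0065 (about 6 N) it unlatches and springs up as the finger lifts. An up key must not go past 0.006.
- key4 (a joint): how far key 4 is pressed, m: 0 up, 0.004 latched, 0.009 home. An up key yields softly (from 1 N, then 0.7 N per mm). The latched one, which may be any of the four, stands 4 mm lower and stays firm in a light tap (yields from 3.8 N); pushed past 0.0065 (about 6 N) it unlatches and springs up as the finger lifts. An up key must not go past 0.006.
- tip_box_a: Bystander: pipette tip box, white with a teal top, 82 x 120 x 63 mm; loose, origin at the centre of its underside
- tip_box_b: Bystander: pipette tip box, white with a blue top, 82 x 120 x 63 mm; loose, origin at the centre of its underside
- screw_cap: Bystander: small blue screw cap lying on the controller's rear deck, 32 mm across, 12 mm high; loose, origin at the centre of its underside
- bottle_lid: Bystander: blue bottle lid, 68 mm across, 16 mm high; loose, origin at the centre of its underside
- vial: Bystander: amber glass vial, 24 mm across, 45 mm high; loose, origin at the centre of its underside
- media_bottle: Bystander: glass bottle, 68 mm across, 145 mm high; loose, origin at the centre of its underside
- tube_rack: Bystander: white rack with capped tubes, 120 x 62 mm, 64 mm high; loose, origin at the centre of its underside
- pipette: Bystander: hand pipette lying flat, 270 mm long, 26 mm thick, plunger end towards its own -x; loose, origin at the centre of its underside (plunger tip 150 mm and nose tip 120 mm from it)

How it is judged:
By the outcome, as a careful person would: the job done as asked, in the order asked, and still so for the second after the job is handed in, with the robot touching nothing.
It also fails if it takes over 48 s, if anything falls off the work surface, if the arm or the gripper's body presses on something with over 40 N, if the wrist force passes 120 N, or if a joint passes its speed limit or range.

### The arm

A 6-joint arm with a two-finger parallel gripper is mounted at the origin on the work surface. World frame = base frame: x ahead of the robot, y to its left, z up, the work surface at z = 0. Lengths are in m, angles in degrees, forces in N, time in s.
With the tool pointing down it reaches from about 0.4 to 0.825 m from the base axis. Payload 7 kg.
Tool frame: the origin (TCP) lies midway between the tips of the shut fingers; the grasp point (between the pads) lies r.hold_point_z behind it (r.hold_point_z is the distance from the TCP to the grasp point, in m); z points along the fingers, x is the direction in which the jaws open and shut, and the axes are right-handed (so a half turn about z gives the same grasp; the last joint's range is limited). The gripper opens to 88 mm and grips with 3 to 60 N. Pads are 19 mm wide; open, the fingers measure 130 mm over their backs; the gripper's body (78 mm by 193 mm) begins 47 mm behind the grasp point.
Start: joints at [90.418, 20.546, 0.682, 0, -70.136, -16.507], TCP at [0.187, 0.649, 0.227] pointing down, gripper open.
Joint ranges: [-176.03, 176.03], [-82.01, 121.73], [-58.28, 71.71], [-173.87, 95.51], [-174.79, -0.11], [-173.66, 173.66]. Speed limits (degrees/s): [136.94, 136.94, 172.46, 180, 180, 180].

### API

Orientations are given as [roll, pitch, yaw] about the fixed x, y, z axes, in that order (R = Rz(yaw) Ry(pitch) Rx(roll)).
In Python, from plant import get_state, viewer, close_job, r gives the robot as it stands.
- The arm moves only by the tool apply_moves, never from a script. Its argument "plan" is a list of rows, each a list of 3 entries, a list of its own where there are three numbers: the closure in counts, from 0 (fully open) to 255 (shut), then the shift along the tool's x, y, z in units of 50 mm (1.0 is 50 mm), then the turn about the tool's z in units of 6 degrees (1.0 is 6 degrees). A call has 1 to 12 rows; each row shifts and turns the commanded pose from where the row before left it, along the tool's axes as they then stand; what a row does not reach is not made up. A row lasts 1/8 s, in which the tool goes at most 62.5 mm and 10.7 degrees, less where a joint would pass 70% of its speed; a pose out of reach is approached as far as the arm can. A call is refused whole if a number of a shift passes 1 or a number of a turn 1, either way. A call with a gripper value outside its range is refused whole. The fingers move at their own pace and stop on an object; "squeeze" is the grip in N (left out, the last holds). Time passes only in rows, so rows that do not move let the fingers close. It gives the time, the measured TCP pose, the force and the opening at its end, in the units of the state.
- get_state(): the state, without advancing time (a new reading comes with each control period).
- viewer.capture(name): name is "scene" or "top" or "wrist"; returns a dict with "frame" (480x640x3 uint8, blue, green, red), "K" (3x3 intrinsics, pixels), "D" ([k1, k2, p1, p2, k3] as OpenCV has them; the pictures are not rectified), "R" (3x3) and "t" (3): a world point X has camera coordinates R X + t; the wrist camera has in their place "mount" (4x4, takes a point from camera to tool coordinates, whose origin is the TCP and whose axes are the tool frame's). Camera axes: x right, y down, z forward; pixel columns grow to the right and rows downward; lengths in m; the calibration is good to about 2 mm. A picture is of the moment at which its call begins: read the wrist's pose just before it. There is no depth.
- close_job(): hands the job in, once; it reports no verdict.
The state is a dict: "time_s": time; "joints": joint angles; "qd": joint speeds; "joint_torque": joint torques, N m; "tcp_pos": TCP position; "eef_rot": TCP orientation; "contact_force": force on the tool from outside, world axes, zero at the start; "moment": the same for the moment, N m; "gripper_width": finger opening in m.
Only numpy, scipy, OpenCV 4.12 (cv2) and the standard library are available. Lean on these libraries where they do the work, as an engineer would, in place of code of your own. Each camera call takes 0.05 s, during which the arm holds its last target.

## Working session

There is one attempt and no reset: what is moved stays moved. The work goes in short steps, Python scripts to look and compute and a tool call to move; the robot and the scene stay as the last step left them, time stands still between calls to the robot, and variables do not carry over. Pictures are saved under pics/ and viewed, and the job is handed in when it is done.

Besides the shell and the picture viewer there is one more tool, called in YAML: its name, and indented under it one key for each argument. apply_moves: Moves the arm, as the interface text tells. Its arguments: {"type":"object","properties":{"plan":{"type":"array","items":{"type":"array"}},"squeeze":{"type":"number"}},"required":["plan"]}

```bash
ls; mkdir -p pics; python3 - <<'E'
from plant import get_state, viewer, r
import cv2
print(get_state()); print(r.hold_point_z)
for n in ["scene","top","wrist"]:
    d=viewer.capture(n); cv2.imwrite(f"pics/{n}0.png",d["frame"]); print(n,{k:v for k,v in d.items() if k!="frame"})
E
```

```text
pics
{'time_s': 0.0, 'joints': array([ 9.04190290e+01,  2.05907520e+01,  6.33243520e-01, -2.00477782e-02,
       -7.01363120e+01, -1.65051911e+01]), 'qd': array([ 0.04579548,  0.07421973, -0.00286278,  0.0206079 , -0.01155709,
        0.06029263]), 'joint_torque': array([-8.63951955e-04, -5.82716918e+01,  2.93047106e+01,  6.99704289e+00,
        6.87337102e-03, -1.72168834e-04]), 'tcp_pos': array([0.18694094, 0.64807858, 0.2256266 ]), 'eef_rot': array([-1.79991412e+02, -9.53091988e-02, -1.06092997e+02]), 'contact_force': array([ 0.05602812,  0.61510939, -0.28384317]), 'moment': array([-0.00505284,  0.03313993, -0.01838364]), 'gripper_width': 0.08749189560828771}
0.0188
scene {'K': array([[567.78432172,   0.        , 323.80135455],
       [  0.        , 567.78432172, 241.13847381],
       [  0.        ,   0.        ,   1.        ]]), 'D': array([0.05693776, 0.        , 0.        , 0.        , 0.        ]), 'R': array([[-2.83157644e-01,  9.59073176e-01, -6.26382809e-04],
       [ 6.42885722e-01,  1.89321433e-01, -7.42196298e-01],
       [-7.11701972e-01, -2.10561248e-01, -6.70182261e-0
[... 403 characters left out ...]

       [ 0.21767421,  0.02615064, -0.97567109]]), 't': array([-0.03967131,  0.59937081,  0.67974715])}
wrist {'K': array([[432.91172569,   0.        , 320.92066037],
       [  0.        , 432.91172569, 236.64682399],
       [  0.        ,   0.        ,   1.        ]]), 'D': array([-0.08028831,  0.        ,  0.        ,  0.        ,  0.        ]), 'mount': array([[ 9.99999898e-01,  3.91373481e-04,  2.24656911e-04,
        -4.36968482e-04],
       [-4.39067133e-04,  9.58807371e-01,  2.84056743e-01,
        -7.56406386e-02],
       [-1.04230426e-04, -2.84056813e-01,  9.58807445e-01,
        -1.57506124e-01],
       [ 0.00000000e+00,  0.00000000e+00,  0.00000000e+00,
         1.00000000e+00]])}
```

View pics/scene0.png

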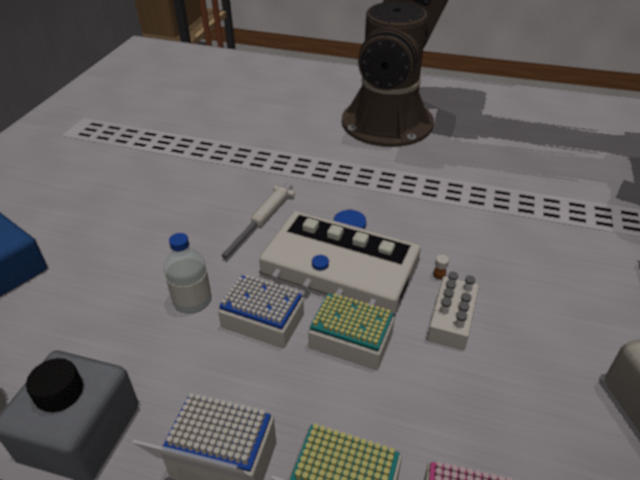

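View pics/top0.png

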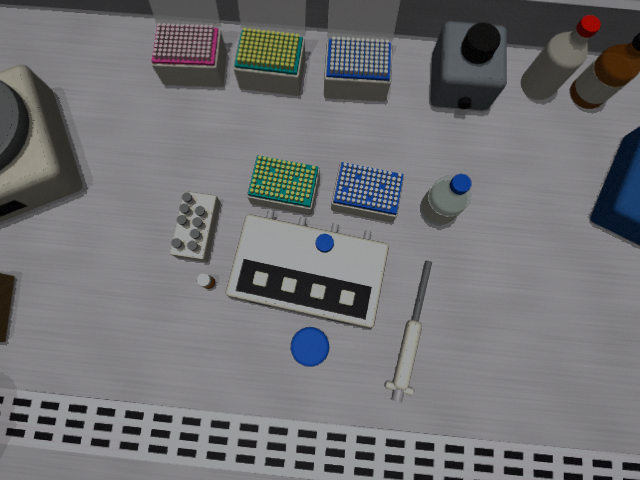

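View pics/wrist0.png

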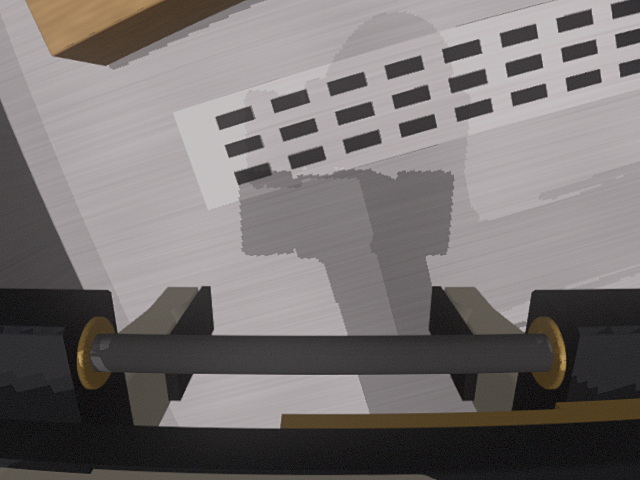

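The top view shows the keys at about (260,279), (289,285), (318,291) and (347,298). In the scene view they are at about (387,247), (361,240), (335,232) and (311,225), with key1 at the right there. Next I segment and triangulate them.

```bash
cat > h.py <<'E'
import numpy as np, cv2
from plant import get_state, viewer, r
def und(d,p): return cv2.undistortPoints(np.array(p,float).reshape(-1,1,2),d["K"],d["D"]).reshape(-1,2)
def tri(d1,p1,d2,p2):
    P1=np.c_[d1["R"],d1["t"]];P2=np.c_[d2["R"],d2["t"]]
    X=cv2.triangulatePoints(P1,P2,und(d1,p1).T,und(d2,p2).T); return (X[:3]/X[3]).T
def plane(d,p,z):
    u=und(d,p); rays=np.c_[u,np.ones(len(u))]@d["R"]; C=-d["R"].T@d["t"]
    return C+rays*((z-C[2])/rays[:,2])[:,None]
E
python3 - <<'E'
from h import *
for n,(x0,y0,x1,y1) in {"top":(220,210,395,330),"scene":(255,205,425,305)}.items():
    d=viewer.capture(n); f=d["frame"][y0:y1,x0:x1]
    cv2.imwrite(f"pics/{n}_crop.png",cv2.resize(f,None,fx=4.4,fy=4.4,interpolation=cv2.INTER_NEAREST))
    print(n,get_state()["time_s"])
E
```

```text
top 0.2
scene 0.25
```

View pics/top_crop.png

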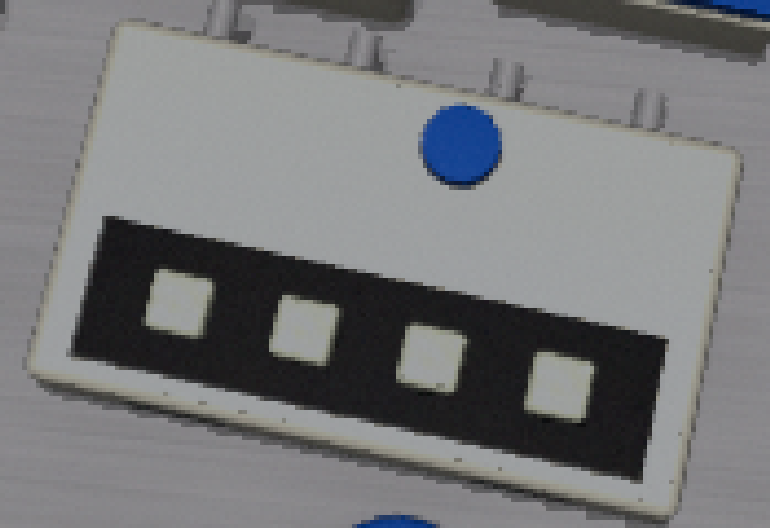

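View pics/scene_crop.png

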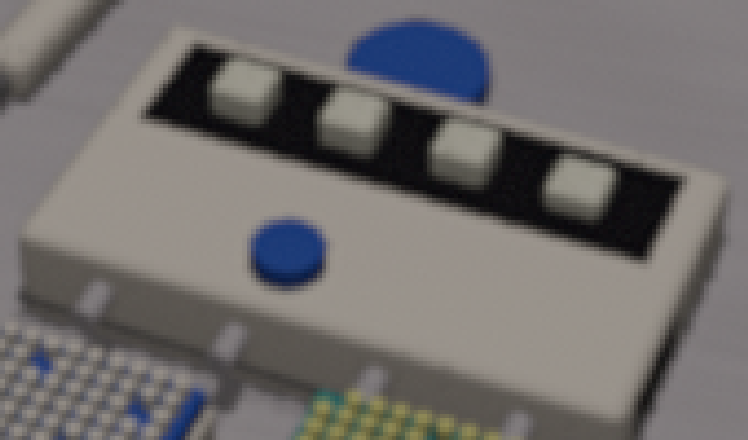

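```bash
cat > m.py <<'E'
from h import *
def keys(d,box,thr):
    x0,y0,x1,y1=box; g=d["frame"][y0:y1,x0:x1].max(2)
    blk=(g<70).astype(np.uint8)
    n,l,s,c=cv2.connectedComponentsWithStats(blk); i=1+np.argmax(s[1:,4])
    cnt=cv2.findContours((l==i).astype(np.uint8),cv2.RETR_EXTERNAL,cv2.CHAIN_APPROX_NONE)[0][0]
    q=cv2.boxPoints(cv2.minAreaRect(cnt)); hull=cv2.convexHull(cnt)
    ap=cv2.approxPolyDP(hull,5,True).reshape(-1,2)
    m=np.zeros_like(g); cv2.fillPoly(m,[hull],255); m=cv2.erode(m,np.ones((3,3)))
    w=((g>thr)&(m>0)).astype(np.uint8)
    n,l,s,c=cv2.connectedComponentsWithStats(w)
    k=[(c[j]+[x0,y0],s[j,4],s[j,:4]+[x0,y0,0,0]) for j in range(1,n) if s[j,4]>40]
    return ap+[x0,y0],sorted(k,key=lambda t:t[0][0])
E
python3 - <<'E'
from m import *
dt=viewer.capture("top"); ds=viewer.capture("scene")
for thr in (110,140,160):
  at,kt=keys(dt,(220,210,395,330),thr); as_,ks=keys(ds,(255,205,425,305),thr)
  print(thr,"top",[(k[0].round(1).tolist(),k[1]) for k in kt]); print("scene",[(k[0].round(1).tolist(),k[1],k[2].tolist()) for k in ks])
print(at.tolist(),as_.tolist())
at,kt=keys(dt,(220,210,395,330),110)
p=np.array([k[0] for k in kt]); X=plane(dt,p,.062); print(X.round(4))
v=X[3]-X[0];print(np.linalg.norm(v)/3, np.degrees(np.arctan2(-v[1],-v[0])))
# order top contours clockwise
def o(a): # by angle
    c=a.mean(0); return a[np.argsort(np.arctan2(*(a-c).T[::-1]))]
print(o(at),o(as_))
E
```

```text
110 top [([259.9, 278.4], np.int32(175)), ([288.4, 284.4], np.int32(181)), ([317.4, 290.9], np.int32(179)), ([346.5, 297.2], np.int32(182))]
scene [([310.3, 223.2], np.int32(95), [304, 219, 14, 10]), ([334.9, 230.2], np.int32(106), [328, 225, 15, 11]), ([360.2, 237.1], np.int32(110), [353, 232, 15, 11]), ([386.4, 245.8], np.int32(117), [379, 241, 15, 11])]
140 top [([259.9, 278.3], np.int32(160)), ([288.5, 284.4], np.int32(161)), ([317.6, 290.7], np.int32(163)), ([346.7, 297.1], np.int32(168))]
scene [([310.4, 222.6], np.int32(65), [305, 219, 12, 8]), ([334.9, 229.5], np.int32(67), [329, 226, 12, 8]), ([360.4, 236.5], np.int32(69), [354, 233, 13, 8]), ([386.4, 245.5], np.int32(75), [380, 242, 13, 8])]
160 top []
scene []
[[243, 261], [371, 287], [365, 318], [237, 290]] [[288, 230], [302, 216], [409, 246], [399, 263]]
[[ 0.5251  0.1033  0.062 ]
 [ 0.5197  0.054   0.062 ]
 [ 0.5136  0.0042  0.062 ]
 [ 0.5078 -0.0455  0.062 ]]
0.04994710170275662 83.36234925233384
[[243 261]
 [371 287]
 [365 318]
 [237 290]] [[288 230]
 [302 216]
 [409 246]
 [399 263]]
```

```bash
python3 - <<'E'
from m import *
dt=viewer.capture("top"); ds=viewer.capture("scene")
for thr in (110,130,140):
  at,kt=keys(dt,(220,210,395,330),thr); as_,ks=keys(ds,(255,205,425,305),thr)
  X=tri(dt,[k[0] for k in kt],ds,[k[0] for k in ks][::-1]); print(thr,X.round(4).tolist())
tc=[[243,261],[371,287],[365,318],[237,290]]; sc=[[399,263],[288,230],[302,216],[409,246]]
print(tri(dt,tc,ds,sc).round(4)); s=get_state(); print(s["tcp_pos"],s["eef_rot"],s["time_s"])
E
```

```text
110 [[0.5256, 0.1045, 0.0577], [0.5197, 0.0546, 0.0611], [0.5136, 0.0047, 0.0608], [0.5077, -0.0448, 0.061]]
130 [[0.5257, 0.1046, 0.0581], [0.5198, 0.0547, 0.0619], [0.5137, 0.0051, 0.062], [0.5079, -0.045, 0.0618]]
140 [[0.5256, 0.1044, 0.0586], [0.5196, 0.0546, 0.0626], [0.5139, 0.0047, 0.0625], [0.5077, -0.0447, 0.0625]]
[[ 0.5542  0.1362  0.0504]
 [ 0.5294 -0.0838  0.053 ]
 [ 0.4761 -0.076   0.0468]
 [ 0.5029  0.1426  0.0473]]
[0.18706561 0.64847787 0.22646807] [ 1.79999206e+02 -1.03998079e-02 -1.06090371e+02] 0.45
```

Triangulation puts key1 about 4 mm lower than the others, at 58 mm against 62 mm. The 50 mm spacing checks out. I'll shut the gripper, align the jaw axis with the row, and travel there at height.

apply_moves:
  plan:
    - [255,[0,0,0],-0.8]
    - [255,[0,0,0],-0.8]
    - [255,[0.8,-0.63,0],0]
    - [255,[0.8,-0.63,0],0]
    - [255,[0.8,-0.63,0],0]
    - [255,[0.8,-0.63,0],0]
    - [255,[0.8,-0.63,0],0]
    - [255,[0.8,-0.63,0],0]
    - [255,[0.8,-0.63,0],0]
    - [255,[0.8,-0.63,0],0]
    - [255,[0.8,-0.63,0],0]
    - [255,[0,0,0],0]
  squeeze: 20

```text
time_s: 1.95
tcp_pos: [0.4291, 0.2563, 0.2268]
eef_rot: [-180.0, 0.0, -96.7]
contact_force: [0.4, 1.2, 0.4]
gripper_width: 0.0006
```

```bash
cat > go.py <<'E'
import sys
from h import *
P=[]
for i in range(4):
    d=viewer.capture("wrist"); s=get_state(); P.append(np.r_[s["tcp_pos"],s["eef_rot"],s["contact_force"]])
P=np.array(P); p=P[:,:3].mean(0); yaw=np.radians(P[-1,5]); print("pos",p.round(4),"yaw",P[:,5].round(2),"F",P[:,6:].mean(0).round(2),"std",P.std(0).round(4)[[0,1,2,8]],"t",s["time_s"])
T=np.array([float(a) for a in sys.argv[1:4]]); e=T-p
x=np.array([np.cos(yaw),np.sin(yaw),0]);y=np.array([np.sin(yaw),-np.cos(yaw),0])
print("units",(np.array([e@x,e@y,-e[2]])/.05).round(3))
E
python3 go.py .5255 .104 .12
```

```text
pos [0.4282 0.2586 0.2267] yaw [-96.66 -96.58 -96.51 -96.46] F [-0.1   0.17  0.01] std [3.000e-04 7.000e-04 1.000e-04 2.647e-01] t 2.15
units [ 2.854 -2.281  2.135]
```

apply_moves:
  plan:
    - [255,[0.7,-0.57,0],0]
    - [255,[0.7,-0.57,0],0]
    - [255,[0.7,-0.57,0.3],0]
    - [255,[0.75,-0.57,0.5],0]
    - [255,[0,0,0.6],0]
    - [255,[0,0,0.5],0]
    - [255,[0,0,0],0]
    - [255,[0,0,0],0]

```text
time_s: 3.15
tcp_pos: [0.5258, 0.1054, 0.1325]
eef_rot: [-179.9, 0.0, -96.4]
contact_force: [-0.7, 0.3, -0.4]
gripper_width: 0.0005
```

```bash
python3 go.py .5255 .104 .07; python3 - <<'E'
from h import *
for n in("wrist","scene"): cv2.imwrite(f"pics/{n}1.png",viewer.capture(n)["frame"])
E
```

```text
pos [0.5258 0.1052 0.1328] yaw [-96.41 -96.42 -96.43 -96.45] F [ 0.27  0.11 -0.09] std [1.000e-04 2.000e-04 1.000e-04 2.583e-01] t 3.35
units [0.025 0.004 1.256]
```

View pics/wrist1.png

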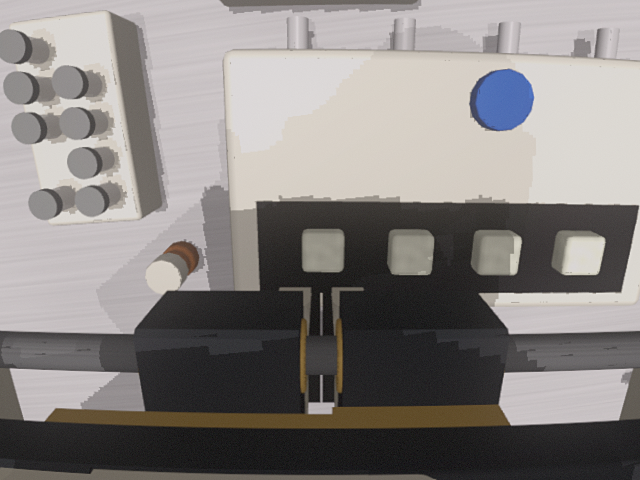

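View pics/scene1.png

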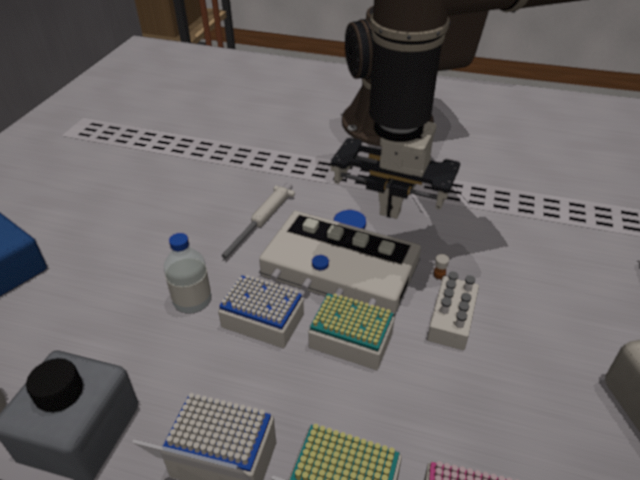

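The wrist view shows the keys at (323,250), (410,252), (497,252) and (579,253), with the shut tip in front of key1. I'll cross-check the positions with wrist rays.

```bash
cat > w.py <<'E'
from m import *
from scipy.spatial.transform import Rotation as Ro
def wcam():
    s=get_state(); d=viewer.capture("wrist"); T=np.eye(4); T[:3,:3]=Ro.from_euler("xyz",s["eef_rot"],degrees=True).as_matrix(); T[:3,3]=s["tcp_pos"]
    C=T@d["mount"]; d["R"]=C[:3,:3].T; d["t"]=-d["R"]@C[:3,3]; return d
E
python3 - <<'E'
from w import *
d=wcam()
g=d["frame"][:290].max(2)
for thr in(110,):
  m=np.zeros_like(g); m[208:288,262:628]=255
  n,l,s,c=cv2.connectedComponentsWithStats(((g>thr)&(m>0)).astype(np.uint8))
  k=[(c[j],s[j]) for j in range(1,n) if 500<s[j,4]<4000]; k.sort(key=lambda t:t[0][0]); print([(a.round(1).tolist(),b.tolist()) for a,b in k])
  P=[a for a,b in k]
  print(plane(d,P,.060).round(4).tolist()); print(plane(d,P,.064).round(4).tolist())
  # apparent height from measured top-view positions
  dt=viewer.capture("top"); ds=viewer.capture("scene")
  _,ks=keys(ds,(255,205,425,305),130)
  print([k[0].round(1).tolist() for k in ks])
  if len(ks)==4 and len(P)==4: print(tri(ds,[k[0] for k in ks][::-1],d,P).round(4))
E
```

```text
[([322.0, 250.0], [302, 229, 42, 43, 1729]), ([410.8, 251.4], [390, 229, 44, 46, 1856]), ([498.1, 252.0], [475, 230, 47, 45, 1804]), ([579.0, 252.0], [552, 230, 54, 45, 1971])]
[[0.5255, 0.1046, 0.06], [0.519, 0.0552, 0.06], [0.513, 0.0055, 0.06], [0.5074, -0.0426, 0.06]]
[[0.5268, 0.1045, 0.064], [0.5204, 0.0559, 0.064], [0.5145, 0.0071, 0.064], [0.509, -0.0401, 0.064]]
[[310.3, 223.0]]
```

apply_moves:
  plan:
    - [255,[0,0,0.4],0]
    - [255,[0.02,0,0.4],0]
    - [255,[0,0,0.3],0]
    - [255,[0,0,0.15],0]
    - [255,[0,0,0],0]
    - [255,[0,0,0],0]

```text
time_s: 4.35
tcp_pos: [0.5256, 0.1036, 0.0696]
eef_rot: [-180.0, 0.0, -96.5]
contact_force: [0.4, 0.4, 0.2]
gripper_width: 0.0004
```

```bash
python3 go.py .5257 .1042 .066
```

```text
pos [0.5255 0.1036 0.0696] yaw [-96.48 -96.48 -96.48 -96.49] F [0.45 0.35 0.1 ] std [1.00e-04 0.00e+00 0.00e+00 2.43e-01] t 4.55
units [-0.013 -0.003  0.073]
```

apply_moves:
  plan:
    - [255,[0,0,0.05],0]
    - [255,[0,0,0.05],0]
    - [255,[0,0,0],0]

```text
time_s: 4.92
tcp_pos: [0.5249, 0.1032, 0.0637]
eef_rot: [180.0, -0.0, -96.5]
contact_force: [0.5, 0.7, -0.2]
gripper_width: 0.0003
```

apply_moves:
  plan:
    - [255,[0,0,0.02],0]
    - [255,[0,0,0],0]

```text
time_s: 5.18
tcp_pos: [0.5251, 0.1033, 0.063]
eef_rot: [180.0, -0.0, -96.5]
contact_force: [0.1, 0.4, 0.7]
gripper_width: 0.0007
```

apply_moves:
  plan:
    - [255,[0,0,0.02],0]
    - [255,[0,0,0],0]

```text
time_s: 5.42
tcp_pos: [0.5251, 0.1033, 0.062]
eef_rot: [180.0, -0.0, -96.5]
contact_force: [0.3, 0.5, 0.1]
gripper_width: 0.0003
```

apply_moves:
  plan:
    - [255,[0,0,0.02],0]
    - [255,[0,0,0],0]

```text
time_s: 5.68
tcp_pos: [0.5251, 0.1033, 0.061]
eef_rot: [180.0, -0.0, -96.5]
contact_force: [-0.4, -1.0, 0.6]
gripper_width: 0.0002
```

apply_moves:
  plan:
    - [255,[0,0,0.01],0]
    - [255,[0,0,0],0]

```text
time_s: 5.92
tcp_pos: [0.5251, 0.1033, 0.0605]
eef_rot: [180.0, -0.0, -96.5]
contact_force: [-0.8, -0.1, 0.3]
gripper_width: 0.0003
```

apply_moves:
  plan:
    - [255,[0,0,0.006],0]
    - [255,[0,0,0],0]

```text
time_s: 6.18
tcp_pos: [0.5252, 0.1033, 0.0604]
eef_rot: [-180.0, 0.0, -96.5]
contact_force: [-0.1, 0.7, 1.5]
gripper_width: 0.0003
```

apply_moves:
  plan:
    - [255,[0,0,0.004],0]
    - [255,[0,0,0],0]

```text
time_s: 6.42
tcp_pos: [0.5252, 0.1034, 0.0603]
eef_rot: [-180.0, 0.0, -96.5]
contact_force: [-1.3, -0.5, 3.4]
gripper_width: 0.0005
```

Key1 meets the finger at 60.4 mm and is firm: force rises from 0 to 3.4 N within about 0.2 mm. Lifting and going on to key2.

apply_moves:
  plan:
    - [255,[0,0,-0.1],0]
    - [255,[0,0,-0.2],0]
    - [255,[0.3,0,0],0]
    - [255,[0.4,0,0],0]
    - [255,[0.3,0,0],0]
    - [255,[0,0,0],0]
    - [255,[0,0,0.15],0]
    - [255,[0,0,0],0]
    - [255,[0,0,0],0]

```text
time_s: 7.55
tcp_pos: [0.5194, 0.0539, 0.0673]
eef_rot: [180.0, -0.0, -96.5]
contact_force: [-0.0, 0.3, 0.5]
gripper_width: 0.0003
```

```bash
python3 go.py .5197 .0546 .066
```

```text
pos [0.5196 0.0539 0.0676] yaw [-96.46 -96.46 -96.47 -96.47] F [0.55 0.18 0.04] std [0.000e+00 0.000e+00 1.000e-04 4.494e-01] t 7.75
units [-0.014 -0.001  0.031]
```

apply_moves:
  plan:
    - [255,[0,0,0.04],0]
    - [255,[0,0,0.02],0]
    - [255,[0,0,0],0]

```text
time_s: 8.12
tcp_pos: [0.5194, 0.0536, 0.0645]
eef_rot: [180.0, -0.0, -96.5]
contact_force: [-0.5, 0.7, 0.5]
gripper_width: 0.0004
```

apply_moves:
  plan:
    - [255,[0,0,0.02],0]
    - [255,[0,0,0],0]

```text
time_s: 8.38
tcp_pos: [0.5195, 0.0537, 0.0636]
eef_rot: [-180.0, 0.0, -96.5]
contact_force: [0.3, 0.5, 1.3]
gripper_width: 0.0003
```

apply_moves:
  plan:
    - [255,[0,0,0.014],0]
    - [255,[0,0,0],0]

```text
time_s: 8.62
tcp_pos: [0.5195, 0.0537, 0.0629]
eef_rot: [-180.0, 0.0, -96.5]
contact_force: [-1.0, -1.0, 1.0]
gripper_width: 0.0007
```

```bash
python3 go.py .5197 .0546 .063
```

```text
pos [0.5195 0.0537 0.0629] yaw [-96.49 -96.49 -96.49 -96.49] F [-0.27  0.2   2.14] std [0.     0.     0.     0.3015] t 8.825
units [-0.019 -0.002 -0.002]
```

Key2 is touched at about 64 mm and yields softly, reading 2.1 N at 1.5 mm in. Now key3.

apply_moves:
  plan:
    - [255,[0,0,-0.1],0]
    - [255,[0,0,-0.15],0]
    - [255,[0.3,0,0],0]
    - [255,[0.4,0,0],0]
    - [255,[0.29,0,0],0]
    - [255,[0,0,0],0]
    - [255,[0,0,0.16],0]
    - [255,[0,0,0.04],0]
    - [255,[0,0,0],0]
    - [255,[0,0,0],0]

```text
time_s: 10.07
tcp_pos: [0.514, 0.0047, 0.0653]
eef_rot: [180.0, -0.0, -96.5]
contact_force: [0.2, 0.0, 0.1]
gripper_width: 0.0003
```

```bash
python3 go.py .5137 .0049 .063
```

```text
pos [0.514  0.0047 0.0655] yaw [-96.47 -96.47 -96.47 -96.48] F [-0.06  0.24  0.02] std [0.    0.    0.    0.216] t 10.275
units [-0.004  0.006  0.049]
```

apply_moves:
  plan:
    - [255,[0,0,0.03],0]
    - [255,[0,0,0.02],0]
    - [255,[0,0,0],0]
    - [255,[0,0,0],0]

```text
time_s: 10.78
tcp_pos: [0.5141, 0.0046, 0.063]
eef_rot: [-180.0, 0.0, -96.5]
contact_force: [0.5, 1.3, 1.3]
gripper_width: 0.0005
```

```bash
python3 go.py .5137 .0049 .063
```

```text
pos [0.5141 0.0046 0.063 ] yaw [-96.49 -96.49 -96.49 -96.48] F [0.72 0.84 1.7 ] std [0.     0.     0.     0.6692] t 10.975
units [-0.006  0.008 -0.   ]
```

Key3 is soft as well (1.7 N at 63.0 mm). Now key4.

apply_moves:
  plan:
    - [255,[0,0,-0.1],0]
    - [255,[0,0,-0.15],0]
    - [255,[0.3,0,0],0]
    - [255,[0.4,0,0],0]
    - [255,[0.29,0,0],0]
    - [255,[0,0,0],0]
    - [255,[0,0,0.16],0]
    - [255,[0,0,0.04],0]
    - [255,[0,0,0],0]
    - [255,[0,0,0],0]

```text
time_s: 12.22
tcp_pos: [0.5084, -0.0445, 0.0654]
eef_rot: [-180.0, -0.0, -96.5]
contact_force: [-0.3, 0.0, 0.2]
gripper_width: 0.0002
```

```bash
python3 go.py .5078 -.0449 .063
```

```text
pos [ 0.5084 -0.0445  0.0655] yaw [-96.46 -96.47 -96.47 -96.48] F [-0.25 -0.34 -0.3 ] std [0.     0.     0.     0.4282] t 12.425
units [0.009 0.011 0.049]
```

apply_moves:
  plan:
    - [255,[0,0,0.03],0]
    - [255,[0,0,0.02],0]
    - [255,[0,0,0],0]
    - [255,[0,0,0],0]

```text
time_s: 12.92
tcp_pos: [0.5085, -0.0447, 0.063]
eef_rot: [-180.0, 0.0, -96.5]
contact_force: [-0.7, 0.6, 1.1]
gripper_width: 0.0009
```

```bash
python3 go.py .5078 -.0449 .063
```

```text
pos [ 0.5085 -0.0446  0.063 ] yaw [-96.48 -96.49 -96.49 -96.49] F [-0.04  0.73  1.74] std [0.     0.     0.     0.6157] t 13.125
units [ 0.007  0.013 -0.   ]
```

Key4 is soft too, so key1 is the latched one. Going back to it.

apply_moves:
  plan:
    - [255,[0,0,-0.1],0]
    - [255,[0,0,-0.2],0]
    - [255,[-0.4,0,0],0]
    - [255,[-0.7,0,0],0]
    - [255,[-0.8,0,0],0]
    - [255,[-0.7,0,0],0]
    - [255,[-0.4,0,0],0]
    - [255,[0,0,0],0]
    - [255,[0,0,0.1],0]
    - [255,[0,0,0.1],0]
    - [255,[0,0,0],0]
    - [255,[0,0,0],0]

```text
time_s: 14.62
tcp_pos: [0.5252, 0.1039, 0.0678]
eef_rot: [180.0, -0.0, -96.5]
contact_force: [-0.6, -0.5, 0.4]
gripper_width: 0.0003
```

```bash
python3 go.py .5257 .1042 .0554
```

```text
pos [0.5253 0.1042 0.068 ] yaw [-96.51 -96.51 -96.5  -96.49] F [ 0.14 -0.19 -0.06] std [0.00e+00 1.00e-04 0.00e+00 1.98e-01] t 14.825
units [-0.001 -0.007  0.251]
```

apply_moves:
  plan:
    - [255,[0,0,0.1],0]
    - [255,[0,0,0.05],0]
    - [255,[0,0,0.03],0]
    - [255,[0,0,0.03],0]
    - [255,[0,0,0.015],0]
    - [255,[0,0,0],0]
    - [255,[0,0,0],0]

```text
time_s: 15.7
tcp_pos: [0.5251, 0.1043, 0.0569]
eef_rot: [180.0, -0.0, -96.5]
contact_force: [-2.9, 0.6, 5.8]
gripper_width: 0.0007
```

Depth is now about 7.5 mm at roughly 6 N. I'll continue to the stop.

apply_moves:
  plan:
    - [255,[0,0,0.015],0]
    - [255,[0,0,0.015],0]
    - [255,[0,0,0],0]
    - [255,[0,0,0],0]

```text
time_s: 16.2
tcp_pos: [0.5251, 0.1043, 0.0555]
eef_rot: [180.0, -0.0, -96.5]
contact_force: [-3.2, -0.1, 7.8]
gripper_width: 0.0009
```

apply_moves:
  plan:
    - [255,[0,0,0.006],0]
    - [255,[0,0,0],0]

```text
time_s: 16.45
tcp_pos: [0.5251, 0.1043, 0.0553]
eef_rot: [180.0, -0.0, -96.5]
contact_force: [-3.1, 0.1, 7.9]
gripper_width: 0.0004
```

apply_moves:
  plan:
    - [255,[0,0,-0.1],0]
    - [255,[0,0,-0.2],0]
    - [255,[0,0,-0.5],0]
    - [255,[0,0,-0.8],0]
    - [255,[0,0,-0.8],0]
    - [255,[0,0.5,-0.5],0]
    - [255,[-0.6,0.6,0],0]
    - [255,[-0.8,0.6,0],0]
    - [255,[-0.8,0,0],0]
    - [255,[-0.8,0,0],0]
    - [255,[0,0,0],0]
    - [255,[0,0,0],0]

```text
time_s: 17.95
tcp_pos: [0.4574, 0.2628, 0.1997]
eef_rot: [180.0, -0.0, -96.5]
contact_force: [-0.1, -0.8, 0.1]
gripper_width: 0.0003
```

```bash
python3 - <<'E'
from m import *
dt=viewer.capture("top"); ds=viewer.capture("scene"); s=get_state(); print(s["time_s"],s["tcp_pos"],s["contact_force"])
cv2.imwrite("pics/top2.png",dt["frame"]);cv2.imwrite("pics/scene2.png",ds["frame"])
for thr in (110,130,140):
  at,kt=keys(dt,(220,210,395,330),thr); as_,ks=keys(ds,(255,205,425,305),thr)
  print(len(kt),len(ks))
  if len(kt)==len(ks)==4: print(tri(dt,[k[0] for k in kt],ds,[k[0] for k in ks][::-1]).round(4).tolist())
E
```

```text
18.05 [0.4575741  0.26223102 0.19988425] [-0.20315101  0.02385476  0.23863611]
4 4
[[0.5258, 0.1043, 0.0612], [0.5197, 0.0544, 0.061], [0.5137, 0.0048, 0.0607], [0.5078, -0.0449, 0.0607]]
4 4
[[0.5257, 0.1046, 0.0618], [0.5196, 0.0547, 0.0618], [0.5136, 0.0048, 0.0616], [0.5078, -0.0449, 0.0617]]
4 4
[[0.5259, 0.1045, 0.0625], [0.5198, 0.0547, 0.0622], [0.5137, 0.0051, 0.0619], [0.5078, -0.0449, 0.0619]]
```

View pics/top2.png

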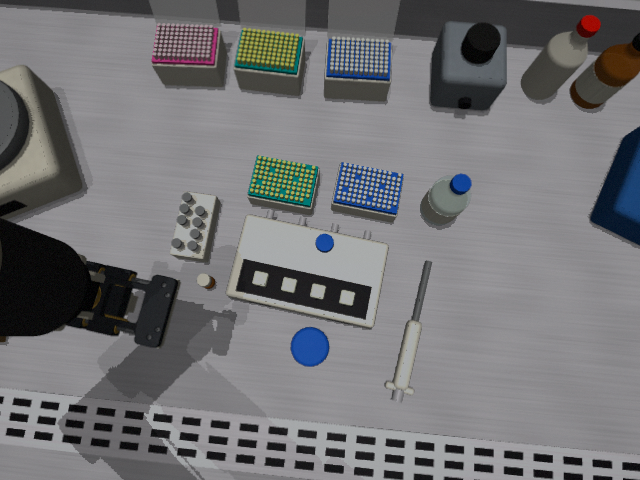

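View pics/scene2.png

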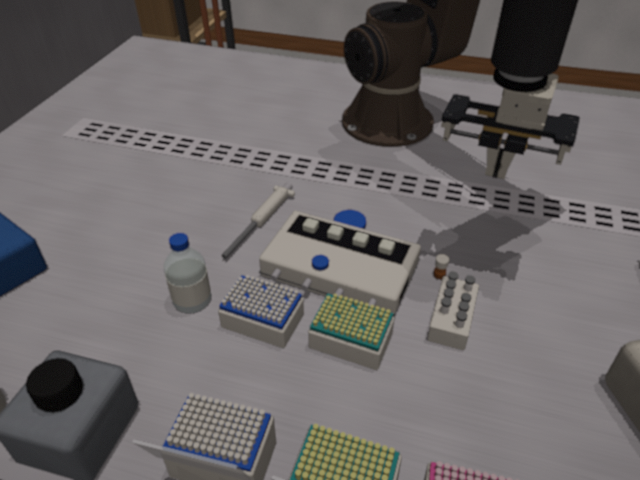

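The top view shows the keys at (260,279) to (347,298), with the cap (324,243), lid (310,347), vial (205,281) and rack where they were. All four keys now measure the same height, and the arm is clear.

```bash
python3 -c "
from plant import close_job; print(close_job())"
```

```text
the job is handed in; nothing more can be done
None
```

I found key1 latched, pressed it home and released it. All four keys now stand up, and the job is handed in at about 18 s on the robot's clock.

- **Taps:** I tapped from left to right with the shut fingertips. Key1 met the finger at 60.4 mm and stayed firm, with the force rising to 3.4 N within about 0.2 mm. Keys 2, 3 and 4 were soft, reading about 1.7–2.1 N when pushed in about 1–1.5 mm.
- **Press:** I pushed key1 down until the fingertip read 55.3 mm at 7.9 N, then lifted clear. I felt no hard rise in force at the stop, so "home" rests on the height reading, which is 0.3 mm from the stated 55 mm.
- **Last checks:** After release, all four keys measured within 0.6 mm of each other. Before the press, key1 was about 4 mm lower than the rest. The bystanders looked unmoved in the top and scene pictures, and the arm is clear with no contact force beyond sensor noise.
- **Disagreement:** Camera heights for the up keys came out at about 61–62.5 mm instead of 64 mm. That is about 1.5–3 mm low, at or slightly beyond the 2 mm calibration. Contact heights by touch agreed with the stated values.

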